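Shut down the crimping bench's air valves in order

ROBOT

A 7-joint arm with a two-finger parallel gripper is mounted at the origin on the work surface. World frame = base frame: x ahead of the robot, y to its left, z up, the work surface at z = 0. Lengths are in mm, angles in rad, forces in N, time in s.
With the tool pointing down it reaches from about 400 to 875 mm from the base axis. Payload 4.4 kg.
Tool frame: the origin (TCP) lies between the finger pads; the fingertips stand 17 mm ahead of it and the grasp point (between the pads) lies 2 mm behind it; z points along the fingers, y is the line along which they close (so a half turn about z gives the same grasp; the last joint's range is limited). The gripper opens to 85 mm and grips with 20 to 120 N. Pads are 22 mm wide; open, the fingers measure 114 mm over their backs; the gripper's body (76 mm by 85 mm) begins 54 mm behind the grasp point. The pads swing forward as they close: fully open they stand 13 mm farther back than shut.
Start: joints at [-1.338, 0.628, 0.038, 1.517, -0.027, 0.996, -0.02], TCP at [191.319, 621.22, 248.313] pointing down, gripper open.
Joint ranges: [-3.06, 3.06], [-0.37, 2.12], [-1.25, 1.32], [0.18, 2.47], [-1.1, 4.24], [0.23, 1.98], [-2.94, 2.94]. Speed limits (rad/s): [2.57, 2.57, 3.14, 3.14, 3.14, 3.14, 3.14].

INTERFACE

Orientations are given as [roll, pitch, yaw] about the fixed x, y, z axes, in that order (R = Rz(yaw) Ry(pitch) Rx(roll)).
In Python, from cell import sensors, get_image, ctrl gives the robot as it stands.
- The arm moves only by the tool send_rows, never from a script. Its argument "series" is a list of rows, each a list of 3 entries, a list of its own where there are three numbers: the finger opening in mm, from 0 to 85.4, then the shift along the world's x, y, z in units of 60 mm (1.0 is 60 mm), then the turn, a rotation vector about the world's x, y, z in units of 5 degrees (1.0 is 5 degrees). A call has 1 to 8 rows; each row shifts and turns the commanded pose from where the row before left it; what a row does not reach is not made up. A row lasts 1/8 s, in which the tool goes at most 62.5 mm and 10.7 degrees, less where a joint would pass 70% of its speed; a pose out of reach is approached as far as the arm can. A call is refused whole if a number of a shift passes 1 or a number of a turn 1, either way. A call with a gripper value outside its range is refused whole. The fingers move at their own pace and stop on an object; the grip force is fixed at half the most. Time passes only in rows, so rows that do not move let the fingers close. It gives the time, the measured TCP pose, the force, the opening and the grip force at its end, in the units of the state.
- sensors.read_state(): the state, without advancing time (a new reading comes with each control period).
- get_image(name): name is "scene" or "top" or "wrist"; returns a dict with "img" (400x640x3 uint8, red, green, blue), "depth" (400x640 float32, mm along the optical axis (not along the pixel's ray), 0 where there is no reading), "vfov" (degrees; the focal length in pixels is half the picture's height over the tangent of half this angle, whatever the lens; pixels are square), "cx", "cy" (the principal point, pixels), "world_to_cam" (4x4, takes a point from world to camera coordinates). Camera axes: x right, y down, z forward; pixel columns grow to the right and rows downward; lengths in mm; the calibration is good to about 2 mm. A picture is of the moment at which its call begins.
- ctrl.finish_job(): hands the job in; it is judged then, once.
The state is a dict: "clock": time; "qpos": joint angles; "qd": joint speeds; "tau": joint torques, N m; "eef_pos": TCP position; "tool_rot": TCP orientation; "force": force on the tool from outside, world axes, zero at the start; "torque": the same for the moment, N m; "width": finger opening in mm; "gripper_force": force on a finger pad.
Only numpy, scipy, OpenCV 4.12 (cv2) and the standard library are available. Lean on these libraries where they do the work, as an engineer would, in place of code of your own. Each camera call takes 0.05 s, during which the arm holds its last target. There are 200 camera calls.

TASK

Shut off the air at the crimping bench: lightly push down the knobs of the three hand valves in this order: first the wide mushroom head, then the square head, last the slim pin. Push each one down with the fingertips until it is in, where it stays by itself; do not press hard, grip the valves or pull a knob up, and leave the tray, jar and screwdriver where they are.

Things in the scene. Friction and masses are not known exactly. Their poses are not given: they have to be found in the camera images.
- supply_valve: Valve with the wide mushroom head, pushed FIRST. Fixed to the bench. Aluminium block on a dark 84 x 70 mm foot, 64 mm high with its collar, brass ports on its two y sides. Origin: centre of its underside on the bench; z up. The knob stands on its z axis.
- supply_top (a point): Centre of the top of the black round mushroom head (50 mm across, slightly domed), about 105 mm above the bench while up. Moves down with the knob. Once the knob is at its bottom stop, further pushing only compresses a spring inside the head (starts at 4.5 N, then 1.5 N per mm, 10 mm at most; springs back; not counted in supply_knob). The other two heads have the same spring.
- supply_knob (a joint): How far the mushroom head is pushed in, m: starts 0 to 0.003 (up), 0.012 is the stop at the bottom; 0.009 or more counts as in. Slides straight down against about 3 N of steady friction (no spring) and stays where it is left. It can also be pulled up to -0.004, which is forbidden.
- clamp_valve: Valve with the square head, pushed SECOND. Fixed to the bench. Aluminium block, 80 mm high with its collar, on a dark 74 x 66 mm foot, brass ports on its two y sides. Origin: centre of its underside on the bench; z up. The knob stands on its z axis.
- clamp_top (a point): Centre of the flat top of the black square head (30 x 30 mm), about 118 mm above the bench while up. Moves down with the knob.
- clamp_knob (a joint): How far the square head is pushed in, m; same range, friction and meaning as supply_knob.
- vent_valve: Valve with the slim pin, pushed LAST. Fixed to the bench. Round aluminium barrel 52 mm across, 72 mm high with its collar, on a dark 74 x 66 mm foot, brass ports on its two y sides. Origin: centre of its underside on the bench; z up. The pin stands on its z axis.
- vent_top (a point): Centre of the flat top of the slim round black pin (16 mm across), about 98 mm above the bench while up. Moves down with the pin.
- vent_knob (a joint): How far the slim pin is pushed in, m; same range, friction and meaning as supply_knob.
- sleeve_tray: Bystander: loose open grey tray 100 x 80 x 28 mm with short black sleeves, beside the mushroom valve. Origin: centre of its underside.
- grease_jar: Bystander: loose closed jar 44 mm across, 60 mm high, beside the square-headed valve. Origin: centre of its underside.
- screwdriver: Bystander: loose screwdriver 150 mm long lying on the bench beside the slim-pin valve, black handle. Its x axis points from handle to tip.

How it is judged:
By the outcome, as a careful person would: the job done as asked, in the order asked, and still so for the second after the job is handed in, with the robot touching nothing.
It also fails if it takes over 48 s, if anything falls off the work surface, if the arm or the gripper's body presses on something with over 40 N, if the wrist force passes 120 N, or if a joint passes its speed limit or range.

## Working session

There is one attempt and no reset: what is moved stays moved. The work goes in short steps, Python scripts to look and compute and a tool call to move; the robot and the scene stay as the last step left them, time stands still between calls to the robot, and variables do not carry over. Pictures are saved under pics/ and viewed, at most 10 in all, crops included, and the job is handed in when it is done.

Besides the shell and the picture viewer there is one more tool, called after "Emit:" by a JSON object that holds its "name" and its "arguments". send_rows: Moves the arm, as the interface text tells. Its arguments: {"type":"object","properties":{"series":{"type":"array"}},"required":["series"]}

```bash
mkdir -p pics; cat > h.py <<'E'
import numpy as np, cv2
from cell import sensors, get_image, ctrl
def cloud(d):
    f=200/np.tan(np.radians(d["vfov"]/2)); z=d["depth"]; v,u=np.mgrid[:z.shape[0],:z.shape[1]]
    P=np.stack([(u-d["cx"])/f*z,(v-d["cy"])/f*z,z],-1); M=np.linalg.inv(d["world_to_cam"])
    W=P@M[:3,:3].T+M[:3,3]; W[z<=0]=np.nan; return W
E
python3 - <<'E'
from h import *
for n in("scene","top"):
    d=get_image(n); np.savez(n+".npz",W=cloud(d),img=d["img"]); cv2.imwrite(f"pics/{n}.png",d["img"][...,::-1])
    print(n,d["vfov"],d["cx"],d["cy"],np.linalg.inv(d["world_to_cam"])[:3].round(2).tolist())
    W=cloud(d); m=(W[...,2]>85)&(W[...,2]<135)
    k,l,s,c=cv2.connectedComponentsWithStats(m.astype('uint8'))
    for i in range(1,k):
        if s[i,4]>15: 
            p=W[l==i]; print(s[i],c[i].round(),np.median(p,0).round(1),p.min(0).round(),p.max(0).round())
s=sensors.read_state(); print(s["clock"],s["eef_pos"],s["tool_rot"],s["width"],s["force"])
E
```

```text
scene 49.475952818061515 313.1491147679833 195.76476810816638 [[0.4, 0.67, -0.63, 1129.86], [0.92, -0.3, 0.27, -276.71], [-0.01, -0.68, -0.73, 830.87]]
[  55    5  152   36 2073] [130.  22.] [-563.3 -276.8  110.1] [-592. -524.   85.] [-532.   -1.  135.]
[520  34  31  19 378] [535.  44.] [189.3 927.  116.7] [132. 915.  85.] [217. 979. 135.]
[ 531   50  109   64 2049] [590.  80.] [440.2 945.7 108.6] [231. 855.  85.] [ 574. 1019.  135.]
[227  77  46  26 610] [251.  92.] [ 58.4 -14.8 109.8] [ -4. -65.  85.] [ 73.  63. 135.]
[403 148  19  14 215] [412. 155.] [472.7 276.2  99.7] [444. 257.  90.] [492. 302. 105.]
[303 203  18  20 219] [312. 212.] [556.5 -35.6 116.2] [534. -52.  85.] [570. -19. 121.]
[206 219   8   8  48] [210. 222.] [ 475.2 -246.2   93.5] [ 465. -254.   85.] [ 481. -239.   98.]
top 55.22775452167762 317.86583847296845 203.46643963687742 [[-0.02, -0.98, 0.18, 368.59], [-1.0, 0.02, 0.01, -12.68], [-0.01, -0.18, -0.98, 860.82]]
[323 175  18  19 234] [331. 184.] [546.8 -33.8 117.1] [531. -52. 104.] [565. -18. 121.]
[165 218  24  25 459] [177. 230.] [463.  277.7 100.5] [440. 256.  91.] [488. 304. 106.]
[433 219   9   8  58] [437. 222.] [ 468.5 -245.2   95.1] [ 461. -253.   88.] [ 475. -239.   98.]
0.1 [191.16897115 620.71608033 247.49935576] [-3.13993543e+00  1.22296310e-05  2.84274613e+00] 85.4566609211156 [0.15845821 0.16465089 0.09489912]
```

View pics/top.png

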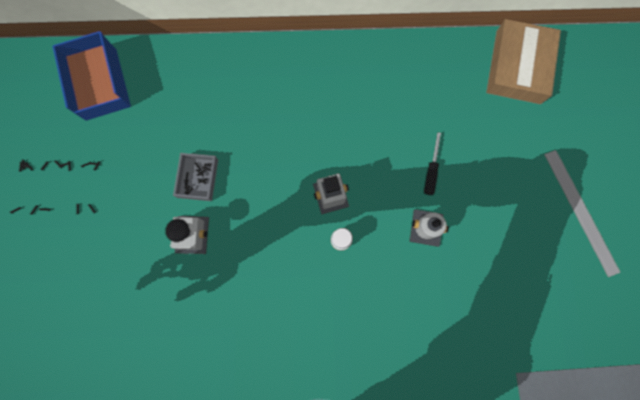

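View pics/scene.png

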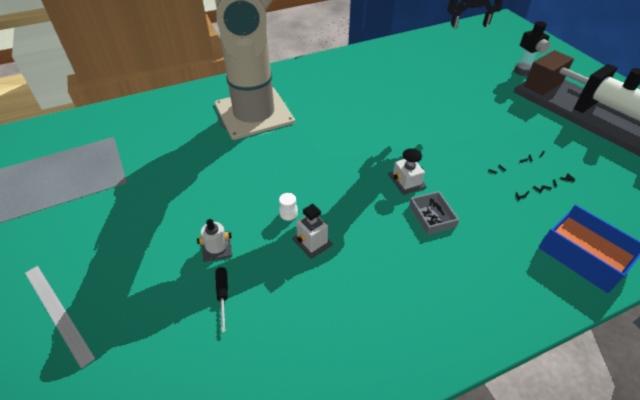

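The top view shows the mushroom at (177,230), the square head at (331,184) and the pin at (437,222). In the scene view they are at (412,155), (312,212) and (210,222). All three stand clear of the tray, jar and screwdriver.

```bash
python3 - <<'E'
from h import *
for n in("scene","top"):
    W=np.load(n+".npz")["W"]
    for k,(c,zl,r) in dict(mush=((466,279),94,30),sq=((550,-35),113,26),pin=((471,-246),92,14)).items():
        p=W[(np.hypot(W[...,0]-c[0],W[...,1]-c[1])<r)&(W[...,2]>zl)&(W[...,2]<126)]
        (x,y),_,_=cv2.minAreaRect(p[:,:2].astype('float32'))
        print(n,k,len(p),"rect",round(x,1),round(y,1),"mean",p.mean(0).round(1),"z pct",np.percentile(p[:,2],[10,50,90,98]).round(1))
E
```

```text
scene mush 197 rect 467.8 279.5 mean [470.8 277.5  99.6] z pct [ 95.9  99.9 102.4 104.3]
scene sq 153 rect 551.1 -34.9 mean [552.7 -34.9 117. ] z pct [114.9 117.  118.7 119.4]
scene pin 33 rect 471.5 -246.4 mean [ 472.3 -246.    94.5] z pct [92.7 94.5 96.4 97.3]
top mush 446 rect 464.5 279.7 mean [463.4 278.8 100.2] z pct [ 96.9 100.6 103.  104.2]
top sq 222 rect 548.3 -34.1 mean [547.7 -34.  117.2] z pct [115.6 117.2 118.9 119.8]
top pin 49 rect 467.9 -245.9 mean [ 468.5 -246.1   95.2] z pct [93.5 95.2 96.9 97.4]
```

Emit:
{"name": "send_rows", "arguments": {"series": [[0,[0.57,-0.71,-0.1],[0,0,0]],[0,[0.57,-0.71,-0.1],[0,0,0]],[0,[0.57,-0.71,-0.1],[0,0,0]],[0,[0.57,-0.71,-0.1],[0,0,0]],[0,[0.57,-0.71,-0.1],[0,0,0]],[0,[0.57,-0.71,-0.1],[0,0,0]],[0,[0.57,-0.71,-0.1],[0,0,0]],[0,[0.57,-0.71,-0.1],[0,0,0]]]}}

```text
clock: 1.1
eef_pos: [465.7, 278.9, 199.9]
tool_rot: [-3.141, -0.0, 2.843]
force: [-0.0, 0.3, 0.0]
width: 0.0
gripper_force: 0.0
```

Emit:
{"name": "send_rows", "arguments": {"series": [[0,[0,0.01,-0.3],[0,0,0]],[0,[0,0,-0.3],[0,0,0]],[0,[0,0,-0.3],[0,0,0]],[0,[0,0,-0.2],[0,0,0]],[0,[0,0,-0.1],[0,0,0]],[0,[0,0,0],[0,0,0]]]}}

```text
clock: 1.85
eef_pos: [464.8, 281.0, 128.1]
tool_rot: [-3.141, -0.0, 2.843]
force: [-0.8, 0.6, 0.5]
width: 0.1
gripper_force: 0.0
```

Emit:
{"name": "send_rows", "arguments": {"series": [[0,[0,0,-0.05],[0,0,0]],[0,[0,0,-0.05],[0,0,0]],[0,[0,0,0],[0,0,0]]]}}

```text
clock: 2.22
eef_pos: [464.8, 281.0, 122.3]
tool_rot: [-3.142, -0.0, 2.843]
force: [0.4, -0.2, -0.2]
width: -0.0
gripper_force: 0.0
```

Emit:
{"name": "send_rows", "arguments": {"series": [[0,[0,0,-0.04],[0,0,0]],[0,[0,0,-0.04],[0,0,0]],[0,[0,0,0],[0,0,0]]]}}

```text
clock: 2.6
eef_pos: [465.1, 281.1, 117.5]
tool_rot: [3.141, 0.0, 2.843]
force: [0.7, -0.4, 1.4]
width: -0.1
gripper_force: 0.3
```

Emit:
{"name": "send_rows", "arguments": {"series": [[0,[0,0,-0.04],[0,0,0]],[0,[0,0,-0.02],[0,0,0]],[0,[0,0,0],[0,0,0]]]}}

```text
clock: 2.98
eef_pos: [465.0, 281.1, 113.8]
tool_rot: [3.141, 0.0, 2.843]
force: [1.1, -0.0, 0.9]
width: 0.1
gripper_force: 0.6
```

Emit:
{"name": "send_rows", "arguments": {"series": [[0,[0,0,-0.03],[0,0,0]],[0,[0,0,-0.02],[0,0,0]],[0,[0,0,0],[0,0,0]]]}}

```text
clock: 3.35
eef_pos: [465.0, 281.1, 110.8]
tool_rot: [3.141, 0.0, 2.843]
force: [0.2, 0.8, 0.4]
width: 0.1
gripper_force: 0.6
```

Emit:
{"name": "send_rows", "arguments": {"series": [[0,[0,0,-0.03],[0,0,0]],[0,[0,0,0],[0,0,0]]]}}

```text
clock: 3.6
eef_pos: [465.0, 281.1, 109.2]
tool_rot: [3.141, 0.0, 2.843]
force: [-0.4, -0.2, 5.6]
width: -0.4
gripper_force: 2.6
```

Emit:
{"name": "send_rows", "arguments": {"series": [[0,[0,0,-0.03],[0,0,0]],[0,[0,0,0],[0,0,0]]]}}

```text
clock: 3.85
eef_pos: [465.1, 281.1, 107.7]
tool_rot: [3.141, 0.0, 2.843]
force: [-0.5, -0.4, 7.5]
width: -0.1
gripper_force: 3.7
```

Emit:
{"name": "send_rows", "arguments": {"series": [[0,[0,0,0.1],[0,0,0]],[0,[0,0,0.3],[0,0,0]],[0,[0,0,0.5],[0,0,0]],[0,[0,0,0.5],[0,0,0]],[0,[0,0,0],[0,0,0]]]}}

```text
clock: 4.47
eef_pos: [465.7, 281.5, 193.0]
tool_rot: [3.139, 0.002, 2.843]
force: [1.3, -0.8, -0.4]
width: 0.3
gripper_force: 0.0
```

```bash
python3 - <<'E'
from h import *
for n in("scene","top"):
    d=get_image(n);W=cloud(d);c=(466,280)
    p=W[(np.hypot(W[...,0]-c[0],W[...,1]-c[1])<30)&(W[...,2]>76)&(W[...,2]<120)]
    print(n,len(p),np.percentile(p[:,2],[10,50,90,98]).round(1))
E
```

```text
scene 218 [85.  90.2 93.  94.3]
top 386 [86.6 90.9 93.6 94.8]
```

Emit:
{"name": "send_rows", "arguments": {"series": [[0,[0.18,-0.66,0],[0,0,0]],[0,[0.18,-0.66,0],[0,0,0]],[0,[0.18,-0.66,0],[0,0,0]],[0,[0.18,-0.66,0],[0,0,0]],[0,[0.18,-0.66,0],[0,0,0]],[0,[0.18,-0.66,0],[0,0,0]],[0,[0.18,-0.66,0],[0,0,0]],[0,[0.16,-0.64,0],[0,0,0]]]}}

```text
clock: 5.58
eef_pos: [549.3, -35.9, 189.7]
tool_rot: [-3.141, -0.003, 2.843]
force: [1.0, 0.6, 0.1]
width: -0.3
gripper_force: 0.0
```

Emit:
{"name": "send_rows", "arguments": {"series": [[0,[0,0.02,-0.3],[0,0,0]],[0,[0,0,-0.3],[0,0,0]],[0,[0,0,-0.2],[0,0,0]],[0,[0,0,-0.05],[0,0,0]],[0,[0,0,0],[0,0,0]]]}}

```text
clock: 6.2
eef_pos: [550.1, -33.2, 140.1]
tool_rot: [-3.141, -0.0, 2.843]
force: [0.2, -0.1, -0.2]
width: -0.1
gripper_force: 0.0
```

Emit:
{"name": "send_rows", "arguments": {"series": [[0,[0,0,-0.04],[0,0,0]],[0,[0,0,-0.04],[0,0,0]],[0,[0,0,-0.03],[0,0,0]],[0,[0,0,0],[0,0,0]]]}}

```text
clock: 6.7
eef_pos: [550.1, -33.4, 133.7]
tool_rot: [3.142, 0.0, 2.843]
force: [0.7, 0.3, -0.6]
width: 0.1
gripper_force: 0.0
```

Emit:
{"name": "send_rows", "arguments": {"series": [[0,[0,0,-0.03],[0,0,0]],[0,[0,0,-0.03],[0,0,0]],[0,[0,0,0],[0,0,0]]]}}

```text
clock: 7.08
eef_pos: [550.2, -33.4, 130.0]
tool_rot: [3.142, 0.0, 2.843]
force: [0.0, -0.0, 0.9]
width: -0.1
gripper_force: 0.5
```

Emit:
{"name": "send_rows", "arguments": {"series": [[0,[0,0,-0.03],[0,0,0]],[0,[0,0,0],[0,0,0]]]}}

```text
clock: 7.32
eef_pos: [550.2, -33.4, 128.2]
tool_rot: [3.142, 0.0, 2.843]
force: [-0.3, -1.4, 1.1]
width: -0.2
gripper_force: 0.4
```

Emit:
{"name": "send_rows", "arguments": {"series": [[0,[0,0,-0.03],[0,0,0]],[0,[0,0,-0.02],[0,0,0]],[0,[0,0,0],[0,0,0]]]}}

```text
clock: 7.7
eef_pos: [550.1, -33.4, 125.2]
tool_rot: [-3.142, -0.0, 2.843]
force: [0.3, -0.7, 0.3]
width: 0.0
gripper_force: 0.4
```

Emit:
{"name": "send_rows", "arguments": {"series": [[0,[0,0,-0.03],[0,0,0]],[0,[0,0,0],[0,0,0]]]}}

```text
clock: 7.95
eef_pos: [550.2, -33.4, 123.3]
tool_rot: [3.142, 0.0, 2.843]
force: [0.7, 1.4, 1.0]
width: -0.0
gripper_force: 0.3
```

Emit:
{"name": "send_rows", "arguments": {"series": [[0,[0,0,-0.02],[0,0,0]],[0,[0,0,0],[0,0,0]]]}}

```text
clock: 8.2
eef_pos: [550.2, -33.4, 122.5]
tool_rot: [3.142, 0.0, 2.843]
force: [-0.7, 0.3, 4.7]
width: 0.2
gripper_force: 2.6
```

Emit:
{"name": "send_rows", "arguments": {"series": [[0,[0,0,-0.02],[0,0,0]],[0,[0,0,0],[0,0,0]]]}}

```text
clock: 8.45
eef_pos: [550.2, -33.4, 121.5]
tool_rot: [3.141, 0.0, 2.843]
force: [-1.4, -0.7, 6.8]
width: -0.2
gripper_force: 3.3
```

Emit:
{"name": "send_rows", "arguments": {"series": [[0,[0,0,0.1],[0,0,0]],[0,[0,0,0.3],[0,0,0]],[0,[0,0,0.4],[0,0,0]],[0,[0,0,0.2],[0,0,0]],[0,[0,0,0],[0,0,0]]]}}

```text
clock: 9.07
eef_pos: [550.5, -33.4, 181.6]
tool_rot: [3.141, 0.001, 2.843]
force: [-0.7, 1.1, 0.1]
width: 0.0
gripper_force: 0.0
```

Emit:
{"name": "send_rows", "arguments": {"series": [[0,[-0.22,-0.59,0],[0,0,0]],[0,[-0.22,-0.59,0],[0,0,0]],[0,[-0.22,-0.59,0],[0,0,0]],[0,[-0.22,-0.59,0],[0,0,0]],[0,[-0.22,-0.59,0],[0,0,0]],[0,[-0.23,-0.59,0],[0,0,0]],[0,[0,0,0],[0,0,0]]]}}

```text
clock: 9.95
eef_pos: [468.0, -249.1, 180.1]
tool_rot: [-3.14, -0.002, 2.837]
force: [0.3, 0.8, -0.4]
width: -0.2
gripper_force: 0.0
```

```bash
python3 - <<'E'
from h import *
for n in("scene","top"):
    d=get_image(n);W=cloud(d);cv2.imwrite(f"pics/{n}2.png",d["img"][...,::-1])
    p=W[(np.hypot(W[...,0]-550,W[...,1]+35)<24)&(W[...,2]>90)&(W[...,2]<126)]
    print(n,len(p),np.percentile(p[:,2],[10,50,90,98]).round(1))
E
```

```text
scene 193 [ 97.8 105.5 107.8 108.4]
top 228 [103.3 105.9 107.7 109. ]
```

Emit:
{"name": "send_rows", "arguments": {"series": [[0,[0,0,-0.3],[0,0,0]],[0,[0,0,-0.3],[0,0,0]],[0,[0,0,-0.2],[0,0,0]],[0,[0,0,-0.15],[0,0,0]],[0,[0,0,0],[0,0,0]],[0,[0,0,0],[0,0,0]]]}}

```text
clock: 10.8
eef_pos: [470.7, -245.8, 124.5]
tool_rot: [-3.142, 0.001, 2.843]
force: [0.5, 0.6, -1.0]
width: -0.0
gripper_force: 0.0
```

Emit:
{"name": "send_rows", "arguments": {"series": [[0,[0,0,-0.08],[0,0,0]],[0,[0,0,-0.05],[0,0,0]],[0,[0,0,-0.04],[0,0,0]],[0,[0,0,0],[0,0,0]]]}}

```text
clock: 11.3
eef_pos: [470.2, -245.8, 113.7]
tool_rot: [3.142, -0.0, 2.843]
force: [-0.1, 0.6, 0.6]
width: 0.1
gripper_force: 0.0
```

Emit:
{"name": "send_rows", "arguments": {"series": [[0,[0,0,-0.03],[0,0,0]],[0,[0,0,-0.03],[0,0,0]],[0,[0,0,-0.03],[0,0,0]],[0,[0,0,0],[0,0,0]]]}}

```text
clock: 11.8
eef_pos: [470.4, -245.9, 108.5]
tool_rot: [-3.142, 0.0, 2.843]
force: [0.1, 0.4, 0.9]
width: 0.2
gripper_force: 0.4
```

Emit:
{"name": "send_rows", "arguments": {"series": [[0,[0,0,-0.03],[0,0,0]],[0,[0,0,-0.01],[0,0,0]],[0,[0,0,0],[0,0,0]]]}}

```text
clock: 12.18
eef_pos: [470.5, -245.9, 106.1]
tool_rot: [-3.142, 0.0, 2.843]
force: [0.6, -1.2, 1.2]
width: -0.1
gripper_force: 0.6
```

Emit:
{"name": "send_rows", "arguments": {"series": [[0,[0,0,-0.03],[0,0,0]],[0,[0,0,0],[0,0,0]]]}}

```text
clock: 12.42
eef_pos: [470.4, -245.8, 104.2]
tool_rot: [-3.142, 0.0, 2.843]
force: [1.1, 0.1, 1.2]
width: -0.2
gripper_force: 0.5
```

Emit:
{"name": "send_rows", "arguments": {"series": [[0,[0,0,-0.03],[0,0,0]],[0,[0,0,0],[0,0,0]]]}}

```text
clock: 12.68
eef_pos: [470.4, -245.8, 102.7]
tool_rot: [-3.142, 0.0, 2.843]
force: [0.8, 0.3, 4.6]
width: -0.1
gripper_force: 2.5
```

Emit:
{"name": "send_rows", "arguments": {"series": [[0,[0,0,-0.02],[0,0,0]],[0,[0,0,0],[0,0,0]]]}}

```text
clock: 12.92
eef_pos: [470.4, -245.8, 101.6]
tool_rot: [-3.142, 0.0, 2.843]
force: [-0.9, 0.9, 6.1]
width: 0.2
gripper_force: 3.2
```

At the stop. I'll retract and check all three.

Emit:
{"name": "send_rows", "arguments": {"series": [[0,[0,0,0.1],[0,0,0]],[0,[0,0,0.4],[0,0,0]],[0,[0,0,0.7],[0,0,0]],[0,[0,0,0.7],[0,0,0]],[0,[0,-0.6,0.3],[0,0,0]],[0,[0,-0.6,0],[0,0,0]],[0,[0,-0.6,0],[0,0,0]],[0,[0,0,0],[0,0,0]]]}}

```text
clock: 13.92
eef_pos: [468.7, -357.0, 232.9]
tool_rot: [-3.14, -0.001, 2.838]
force: [-0.2, 0.7, 0.3]
width: 0.1
gripper_force: 0.0
```

```bash
python3 - <<'E'
from h import *
for n in("scene","top"):
    d=get_image(n);W=cloud(d);cv2.imwrite(f"pics/{n}3.png",d["img"][...,::-1])
    for k,(c,r) in dict(mush=((466,279),30),sq=((550,-35),24),pin=((471,-246),9)).items():
        p=W[(np.hypot(W[...,0]-c[0],W[...,1]-c[1])<r)&(W[...,2]>76)&(W[...,2]<126)]
        print(n,k,len(p),np.percentile(p[:,2],[50,90,98]).round(1))
E
```

```text
scene mush 218 [89.8 93.  94.1]
scene sq 318 [100.6 106.8 108.1]
scene pin 45 [84.7 87.  88.7]
top mush 451 [91.  93.5 94.8]
top sq 309 [105.2 107.6 108.6]
top pin 46 [86.2 87.8 88.6]
```

View pics/scene3.png

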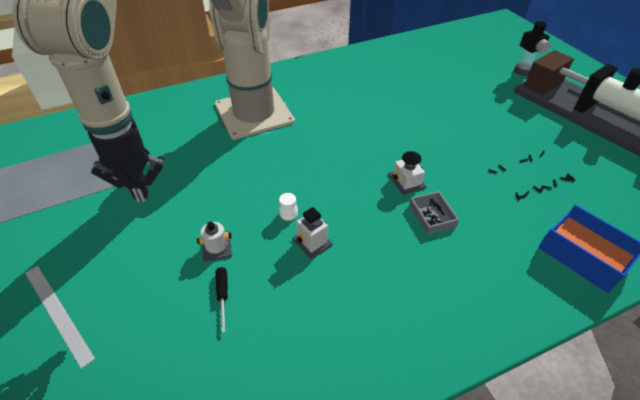

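The mushroom (412,158), square head (312,215) and pin (210,226) all sit lower than before. The tray, jar and screwdriver are where they started, and the gripper is clear.

```bash
python3 -c "
from cell import ctrl; print(ctrl.finish_job())"
```

```text
the job is handed in; nothing more can be done
None
```

I pushed in all three knobs in order (mushroom, square, pin), each to its stop with readings of at most 7.5 N; all three stayed down, nothing else was moved, and I handed in the job at about 14 s.

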